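# Sort mixed loudspeaker drivers into their blister trays

## Task

Put the mixed-up loudspeaker drivers where they belong: red-ringed ones in the free pockets of the tray of red-ringed drivers, white-ringed ones (one was put into the red tray by mistake, so take it out) in the free pockets of the tray of white-ringed drivers, but the one with the yellow rework dot goes into the yellow rework bin. In the trays each sits flat in its own pocket, magnet up. Set them down, do not drop them, and leave the pen cup and the solvent bottle standing where they are.

Things in the scene. Friction and masses are not known exactly. Their poses are not given: they have to be found in the camera images.
- red_1: loudspeaker driver, cone down: dark flange 40 mm across, 3 mm thick, narrowing basket, black magnet 28 mm across from 14 to 30 mm height; about 60 g. Grip the magnet from above, fingertips above 14 mm. Origin: centre of underside, z up; yaw unimportant. Red ring round and on top of the magnet. Loose on the bench.
- red_2: loudspeaker driver, cone down: dark flange 40 mm across, 3 mm thick, narrowing basket, black magnet 28 mm across from 14 to 30 mm height; about 60 g. Grip the magnet from above, fingertips above 14 mm. Origin: centre of underside, z up; yaw unimportant. Red ring round and on top of the magnet, the same as red_1. Loose on the bench.
- white_1: loudspeaker driver, cone down: dark flange 40 mm across, 3 mm thick, narrowing basket, black magnet 28 mm across from 14 to 30 mm height; about 60 g. Grip the magnet from above, fingertips above 14 mm. Origin: centre of underside, z up; yaw unimportant. White ring round and on top of the magnet, small brass centre. Loose on the bench.
- white_stray: loudspeaker driver, cone down: dark flange 40 mm across, 3 mm thick, narrowing basket, black magnet 28 mm across from 14 to 30 mm height; about 60 g. Grip the magnet from above, fingertips above 14 mm. Origin: centre of underside, z up; yaw unimportant. White ring, the same as white_1, but starts in the red tray's pocket at tray x -30, y 0 mm.
- rework: loudspeaker driver, cone down: dark flange 40 mm across, 3 mm thick, narrowing basket, black magnet 28 mm across from 14 to 30 mm height; about 60 g. Grip the magnet from above, fingertips above 14 mm. Origin: centre of underside, z up; yaw unimportant. White ring, with a yellow round rework dot 18 mm across on top of the magnet. Loose on the bench.
- red_tray: clear whitish blister tray, fixed, 127 (x) by 187 mm (y), rim 8 mm high; 55 mm square pockets, ribs 6 mm high, floor at z = 2 mm; pocket centres x -30, 30, y -60, 0, 60 mm. Origin: centre of underside. Four pockets hold red-ringed drivers, fixed there. Free for the red-ringed ones, either in either: (30, -60), empty, and (-30, 0), at first holding the stray white-ringed driver.
- white_tray: clear whitish blister tray, fixed, 127 (x) by 187 mm (y), rim 8 mm high; 55 mm square pockets, ribs 6 mm high, floor at z = 2 mm; pocket centres x -30, 30, y -60, 0, 60 mm. Origin: centre of underside. Four pockets hold white-ringed drivers, fixed there. Free for the undotted white-ringed ones, either in either: (-30, 60) and (30, 0), both empty at first.
- rework_bin: open yellow plastic bin, fixed to the bench, 120 mm (its x) by 140 mm (its y), 40 mm high, walls and floor 3 mm thick. Origin: centre of its underside.
- pen_cup: white plastic cup of pens, 76 mm across at the rim, 95 mm high, pens up to 150 mm; loose bystander. Origin: centre of its underside.
- solvent_bottle: white solvent bottle with a steel dish pump top, 66 mm across, 108 mm high; loose bystander. Origin: centre of its underside.

How it is judged:
By the outcome, as a careful person would: the job done as asked, in the order asked, and still so for the second after the job is handed in, with the robot touching nothing.
It also fails if it takes over 96 s, if anything falls off the work surface, if the arm or the gripper's body presses on something with over 40 N, if the wrist force passes 120 N, or if a joint passes its speed limit or range.

## Robot

A 7-joint arm with a two-finger parallel gripper is mounted at the origin on the work surface. World frame = base frame: x ahead of the robot, y to its left, z up, the work surface at z = 0. Lengths are in m, angles in rad, forces in N, time in s.
With the tool pointing down it reaches from about 0.4 to 0.85 m from the base axis. Payload 10.4 kg.
Tool frame: the origin (TCP) lies on the centre line of the jaws, within the pads' length; the fingertips stand 22 mm ahead of it and the grasp point (between the pads) lies 3 mm ahead of it; z points along the fingers, y is the line along which they close (so a half turn about z gives the same grasp; the last joint's range is limited). The gripper opens to 87 mm and grips with 3 to 60 N. Pads are 19 mm wide; open, the fingers measure 117 mm over their backs; the gripper's body (75 mm by 190 mm) begins 51 mm behind the grasp point.
Start: joints at [-1.249, 0.332, -0.065, 1.46, 0.022, 1.35, -0.088], TCP at [0.211, 0.588, 0.245] pointing down, gripper open.
Joint ranges: [-2.6, 2.6], [-0.5, 2.12], [-1.47, 1.34], [0.16, 2.42], [-1.27, 4.41], [0.06, 2.06], [-2.6, 2.6]. Speed limits (rad/s): [2.22, 2.22, 2.79, 2.79, 3.14, 3.14, 3.14].

## Interface

Orientations are given as a unit quaternion [x, y, z, w].
In Python, from bench import r, cam gives the robot as it stands (r), with the cameras (cam).
- The arm moves only by the shell command python3 jog.py FILE [FORCE], which reads ROWS from the file FILE. ROWS is one flat JSON list of numbers that holds 1 to 12 rows one after another, with no inner brackets; each row has 5 numbers: dx, dy, dz in normalised numbers (1 is 0.75 m), then a turn about the tool's z in shares of 4 rad (1.0 is 4 rad), then the finger opening in m; each row is the pose to reach, as a shift and turn from the pose commanded when the command began, along the tool's axes at that moment; what a row does not reach only later rows make up. A row lasts 1/10 s, in which the tool goes at most 0.05 m and 0.15 rad, less where a joint would pass 70% of its speed; a pose out of reach is approached as far as the arm can. The fingers move at their own pace and stop on an object; FORCE is the grip in N (left out, the last holds). Time passes only in rows, so rows that do not move let the fingers close. It prints the time, the measured TCP pose, the force, the opening and the grip force at its end. Input that does not fit is refused with a message, and nothing moves.
- r.read_state(): the state, without advancing time (a new reading comes with each control period).
- cam.camera(name): name is "side" or "top" or "wrist"; returns a dict with "img" (420x560x3 uint8, red, green, blue), "fx", "fy", "cx", "cy" (pixels), "k1" (the pictures are not rectified: a ray, as slopes to the right and down, at radius r is drawn at 1 + k1 r^2 times it, then the intrinsics apply), "pose" (4x4, takes a point from camera to world coordinates). Camera axes: x right, y down, z forward; pixel columns grow to the right and rows downward; lengths in m; the calibration is good to about 2 mm. A picture is of the moment at which its call begins. There is no depth.
- r.close_job(): hands the job in; it is judged then, once.
The state is a dict: "time": time; "joint_positions": joint angles; "joint_vel": joint speeds; "joint_torque": joint torques, N m; "ee_pos": TCP position; "eef_rot": TCP orientation; "ft_force": force on the tool from outside, world axes, zero at the start; "torque": the same for the moment, N m; "width": finger opening in m; "grip_force": force on a finger pad.
Only numpy, scipy, OpenCV 4.12 (cv2) and the standard library are available. Lean on these libraries where they do the work, as an engineer would, in place of code of your own. Each camera call takes 0.05 s, during which the arm holds its last target. There are 200 camera calls.

## Working session

There is one attempt and no reset: what is moved stays moved. The work goes in short steps, Python scripts to look and compute and a shell command to move; the robot and the scene stay as the last step left them, time stands still between calls to the robot, and variables do not carry over. Pictures are saved under pics/ and viewed, at most 14 in all, crops included, and the job is handed in when it is done.

```bash
ls; mkdir -p pics; cat > h.py <<'E'
import numpy as np, cv2
from bench import r, cam
def snap(n,f):
    c=cam.camera(n); cv2.imwrite(f'pics/{f}.png',c['img'][:,:,::-1]); np.savez(f'pics/{f}.npz',**c); return c
def ray(f,u,v):
    c=np.load(f'pics/{f}.npz'); K=np.array([[c['fx'],0,c['cx']],[0,c['fy'],c['cy']],[0,0,1]],float)
    p=cv2.undistortPoints(np.array([[[u,v]]],float),K,np.array([float(c['k1']),0,0,0]))[0,0]
    P=c['pose']; return P[:3,3],P[:3,:3]@np.array([p[0],p[1],1])
def atz(f,u,v,z):
    o,d=ray(f,u,v); return o+d*(z-o[2])/d[2]
def tri(obs):
    A=np.zeros((3,3));b=np.zeros(3)
    for f,u,v in obs:
        o,d=ray(f,u,v); d=d/np.linalg.norm(d); M=np.eye(3)-np.outer(d,d); A+=M;b+=M@o
    return np.linalg.solve(A,b)
E
python3 - <<'E'
from h import *
for n in('top','side'):
    c=snap(n,n+'0'); print(n,c['fx'],c['cx'],c['k1'],c['pose'].round(3).tolist())
s=r.read_state(); print(s['time'],s['ee_pos'],s['eef_rot'],s['width'])
E
```

```text
bench.py
jog.py
pics
top 443.6689002500062 273.3453328445074 0.03411898332848594 [[0.008, -0.998, 0.056, 0.513], [-1.0, -0.008, 0.013, 0.003], [-0.012, -0.056, -0.998, 1.115], [0.0, 0.0, 0.0, 1.0]]
side 428.4711074124258 277.3337017603259 -0.060670992744007744 [[0.81, -0.44, 0.387, 0.238], [-0.586, -0.601, 0.543, -0.465], [-0.006, -0.667, -0.745, 0.715], [0.0, 0.0, 0.0, 1.0]]
0.1 [0.21116842 0.58791054 0.24386102] [ 1.71547850e-01  9.85175592e-01 -6.18085558e-04 -7.56092637e-05] 0.08696010848375083
```

View pics/top0.png

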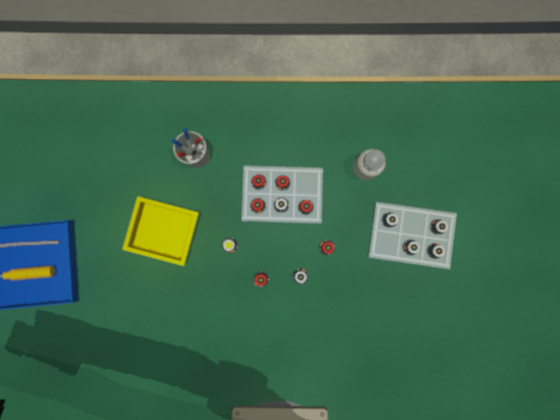

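View pics/side0.png

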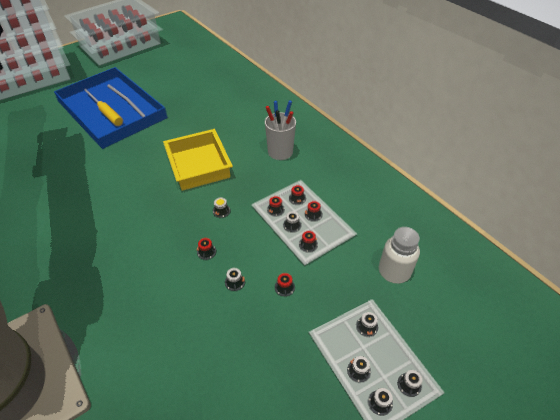

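The top view shows the rework driver at (229,245), reds at (261,280) and (328,248), and the white at (301,277). The red tray is at (283,195), the white tray at (413,236) and the bin at (161,231). The side view shows the same items: rework (220,204), red (206,246), white (234,277), red (285,282). Next I'll enlarge crops.

```bash
python3 - <<'E'
import cv2
a=cv2.imread('pics/top0.png')[155:295,215:465]; cv2.imwrite('pics/topc.png',cv2.resize(a,None,fx=3.2,fy=3.2,interpolation=cv2.INTER_CUBIC))
a=cv2.imread('pics/side0.png')[175:420,190:450]; cv2.imwrite('pics/sidec.png',cv2.resize(a,None,fx=2.4,fy=2.4,interpolation=cv2.INTER_CUBIC))
E
```

```text
(no output)
```

View pics/topc.png

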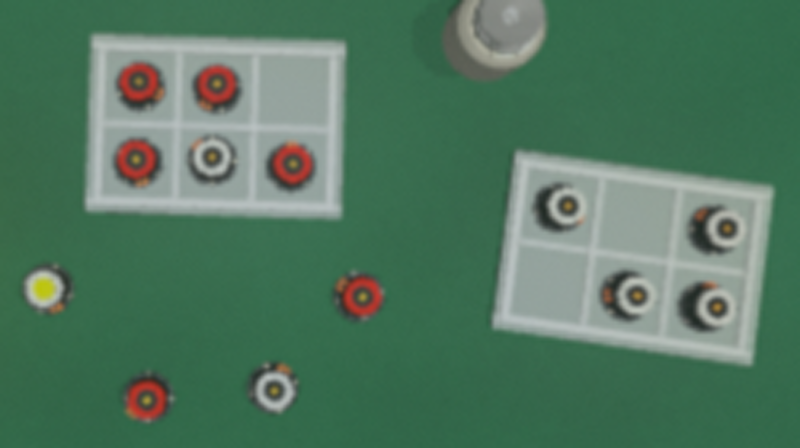

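View pics/sidec.png

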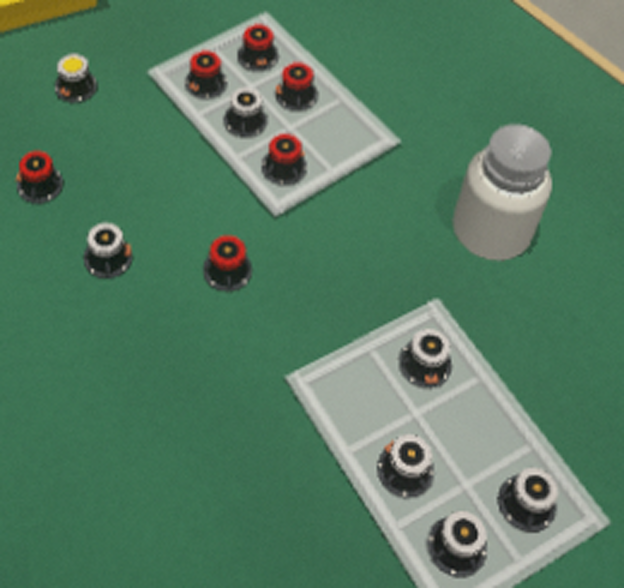

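Readings from the crops: the brass/top centres are rework (44,289)/(73,65), redA (147,400)/(36,160), white1 (274,391)/(105,239), redB (362,297)/(228,250) and stray (212,157)/(247,100), each given as top/side crop. The tray corners are also visible in both crops. Next I'll triangulate.

```bash
python3 - <<'E'
from h import *
T=lambda x,y:('top0',215+(x+.5)/3.2-.5,155+(y+.5)/3.2-.5)
S=lambda x,y:('side0',190+(x+.5)/2.4-.5,175+(y+.5)/2.4-.5)
for n,t,s in [('rework',(44,289),(73,65)),('redA',(147,400),(36,160)),('white1',(274,391),(105,239)),('redB',(362,297),(228,250)),('stray',(212,157),(247,100)),
 ('rt++',(92,35),(265,13)),('rt+-',(346,42),(399,143)),('rt--',(341,217),(276,214)),('rt-+',(86,210),(150,71)),
 ('wt++',(516,152),(436,300)),('wt+-',(773,187),(608,521)),('wt-+',(494,327),(288,377))]:
    z=.03 if n[0]!='r' and n[0]!='w' or n[1] not in 't' else .008
    print(n,tri([T(*t),S(*s)]).round(4),atz(*T(*t),z).round(4),atz(*S(*s),z).round(4))
print('wt--',atz(*T(752,363),.008).round(4))
for c,z in (((516,152),.008),):pass
W=np.array([[atz(*T(*p),.008)[:2] for p in q] for q in ([(92,35),(346,42),(341,217),(86,210)],[(516,152),(773,187),(752,363),(494,327)])])
for w,po in zip(W,([(.03,-.06),(-.03,0)],[(-.03,.06),(.03,0)])):
    ex=(w[0]+w[1]-w[2]-w[3]);ey=(w[0]+w[3]-w[1]-w[2]);c=w.mean(0)
    a=np.arctan2(ey[1],ey[0])-np.pi/2; b=np.arctan2(ex[1],ex[0]);m=(a*2+b)/3
    print(c.round(4),a,b,np.hypot(*ex)/2,np.hypot(*ey)/2,[(c+np.array([np.cos(m)*p-np.sin(m)*q,np.sin(m)*p+np.cos(m)*q])).round(4) for p,q in po])
print('bin rim',[atz('top0',u,v,.04).round(3)[:2] for u,v in((140,198),(199,212),(186,264),(124,248))])
print('bottle',tri([('top0',374,158),('side0',405,236)]).round(3),'cup',atz('top0',190,148,.095).round(3))
E
```

```text
rework [0.5059 0.1256 0.0327] [0.5059 0.1259 0.03  ] [0.5069 0.1279 0.03  ]
redA [0.4232 0.046  0.0381] [0.4225 0.0464 0.03  ] [0.4255 0.0521 0.03  ]
white1 [ 0.4303 -0.0499  0.0313] [ 0.4302 -0.0499  0.03  ] [ 0.4307 -0.0491  0.03  ]
redB [ 0.502  -0.1161  0.0331] [ 0.5019 -0.1164  0.03  ] [ 0.5032 -0.1145  0.03  ]
stray [ 0.6076 -0.0015  0.0332] [ 0.6079 -0.0016  0.03  ] [6.093e-01 6.000e-04 3.000e-02]
rt++ [0.7042 0.0939 0.0094] [0.7053 0.0934 0.008 ] [0.7043 0.0955 0.008 ]
rt+- [ 0.6995 -0.1048  0.0093] [ 0.701 -0.106  0.008] [ 0.6988 -0.1032  0.008 ]
rt-- [ 0.5629 -0.1016  0.0133] [ 0.5637 -0.1025  0.008 ] [ 0.5648 -0.0985  0.008 ]
rt-+ [0.568  0.0959 0.0107] [0.5676 0.0964 0.008 ] [0.5699 0.0977 0.008 ]
wt++ [ 0.6146 -0.2373  0.0103] [ 0.6154 -0.2383  0.008 ] [ 0.6152 -0.2361  0.008 ]
wt+- [ 0.5881 -0.4315  0.0145] [ 0.5896 -0.4352  0.008 ] [ 0.5901 -0.4302  0.008 ]
wt-+ [ 0.4798 -0.2198  0.0129] [ 0.4795 -0.2207  0.008 ] [ 0.4817 -0.2182  0.008 ]
wt-- [ 0.4541 -0.4172  0.008 ]
[ 0.6344 -0.0047] -0.020580881874539658 -0.023851518541898733 0.13761124068494987 0.1991943480712647 [array([ 0.6631, -0.0653]), array([ 0.6044, -0.004 ])]
[ 0.5346 -0.3278] -0.12955256858001274 -0.13038248729790927 0.13690712340457178 0.19839940526502362 [array([ 0.5127, -0.2645]), array([ 0.5644, -0.3317])]
bin rim [array([0.618, 0.342]), array([0.585, 0.197]), array([0.459, 0.226]), array([0.497, 0.377])]
bottle [ 0.705 -0.211  0.107] cup [0.73  0.211 0.095]
```

Units first: shifts go in shares of 0.75 m and turns go in shares of 4 rad. So -0.434 m is -0.5787, -0.335 m is -0.4467, -0.345 rad is -0.0863.

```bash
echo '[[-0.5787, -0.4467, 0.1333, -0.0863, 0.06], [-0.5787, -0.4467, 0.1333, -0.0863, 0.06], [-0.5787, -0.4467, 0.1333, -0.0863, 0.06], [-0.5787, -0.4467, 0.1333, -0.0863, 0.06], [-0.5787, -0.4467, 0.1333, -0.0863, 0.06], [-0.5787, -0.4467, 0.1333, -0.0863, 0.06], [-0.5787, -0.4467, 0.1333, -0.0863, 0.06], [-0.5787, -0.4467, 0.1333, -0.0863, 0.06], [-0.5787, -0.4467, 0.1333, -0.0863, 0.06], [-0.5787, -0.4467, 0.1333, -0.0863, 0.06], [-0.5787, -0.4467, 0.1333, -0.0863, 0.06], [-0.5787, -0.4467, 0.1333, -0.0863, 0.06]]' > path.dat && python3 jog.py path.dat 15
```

```text
refused: ROWS must be one flat list, 5 numbers to a row, no inner brackets. Nothing was moved.
```

The error is about the shape of the input: one flat list, 5 numbers to a row, no inner brackets. Fixing that and sending the same move.

```bash
echo '[-0.5787, -0.4467, 0.1333, -0.0863, 0.06, -0.5787, -0.4467, 0.1333, -0.0863, 0.06, -0.5787, -0.4467, 0.1333, -0.0863, 0.06, -0.5787, -0.4467, 0.1333, -0.0863, 0.06, -0.5787, -0.4467, 0.1333, -0.0863, 0.06, -0.5787, -0.4467, 0.1333, -0.0863, 0.06, -0.5787, -0.4467, 0.1333, -0.0863, 0.06, -0.5787, -0.4467, 0.1333, -0.0863, 0.06, -0.5787, -0.4467, 0.1333, -0.0863, 0.06, -0.5787, -0.4467, 0.1333, -0.0863, 0.06, -0.5787, -0.4467, 0.1333, -0.0863, 0.06, -0.5787, -0.4467, 0.1333, -0.0863, 0.06]' > path.dat && python3 jog.py path.dat 15
echo '[0, 0, 0, 0, 0.06, 0, 0, 0, 0, 0.06]' > path.dat && python3 jog.py path.dat; python3 - <<'E'
from h import *
c=snap('wrist','w1');print(c['pose'].round(3).tolist(),r.read_state()['ee_pos'], r.read_state()['joint_positions'])
E
```

```text
time: 1.5
ee_pos: [0.5059, 0.1274, 0.1444]
eef_rot: [-0.001, 1.0, 0.0, -0.0]
ft_force: [-0.8, 0.5, -0.2]
width: 0.0598
grip_force: 0.0
[[-0.002, 0.958, 0.287, 0.426], [1.0, 0.001, 0.001, 0.126], [0.001, 0.287, -0.958, 0.285], [0.0, 0.0, 0.0, 1.0]] [0.50584798 0.12790329 0.14457555] [-0.58115994  0.18641986  0.27310549  1.87055631 -0.05715254  1.09216363
  1.28693358]
```

View pics/w1.png

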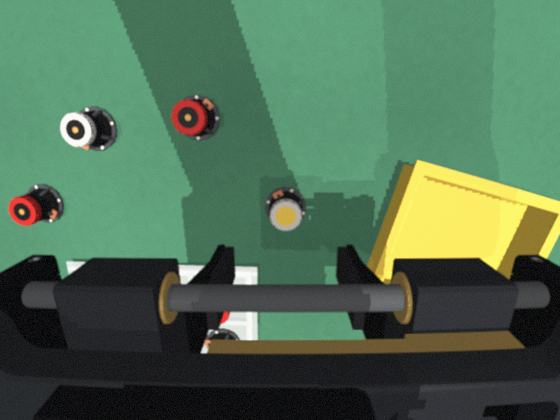

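The wrist view shows the rework dot at (287,214), redA at (188,118), white1 at (75,130) and redB at (25,211). The bin is on the right.

```bash
python3 - <<'E'
from h import *
T=lambda x,y:('top0',215+(x+.5)/3.2-.5,155+(y+.5)/3.2-.5)
for n,t,w in (('rework',(44,289),(287,214)),('redA',(147,400),(188,118)),('white1',(274,391),(75,130)),('redB',(362,297),(25,211))):
    print(n,atz('w1',*w,.03).round(4),tri([T(*t),('w1',*w)]).round(4))
print(r.read_state()['ee_pos'])
E
```

```text
rework [0.5044 0.1283 0.03  ] [0.5061 0.1275 0.0234]
redA [0.423  0.0477 0.03  ] [0.4226 0.0466 0.0266]
white1 [ 0.4311 -0.0495  0.03  ] [ 0.4306 -0.0498  0.0297]
redB [ 0.502  -0.1125  0.03  ] [ 0.5025 -0.1166  0.0258]
[0.50584798 0.12790329 0.14457555]
```

Converted, 0.105 m is 0.14, 0.085 m is 0.1133.

```bash
echo '[0, 0.0013, 0.0667, 0, 0.06, 0, 0.0013, 0.1133, 0, 0.06, 0, 0.0013, 0.14, 0, 0.06, 0, 0.0013, 0.14, 0, 0.06, 0, 0.0013, 0.14, 0, 0.06, 0, 0.0013, 0.14, 0, 0.02, 0, 0.0013, 0.14, 0, 0.02, 0, 0.0013, 0.14, 0, 0.02, 0, 0.0013, 0.14, 0, 0.02, 0, 0.0013, 0.14, 0, 0.02]' > path.dat && python3 jog.py path.dat 15
```

```text
time: 2.55
ee_pos: [0.5066, 0.1273, 0.0398]
eef_rot: [-0.0, 1.0, 0.0, 0.0]
ft_force: [-0.4, 0.8, 1.0]
width: 0.0281
grip_force: 0.4
```

Converted, -0.1 m is -0.1333, -0.08 m is -0.1067.

```bash
echo '[0, 0, 0, 0, 0.02, 0, 0, 0, 0, 0.02, 0, 0, 0, 0, 0.02, 0, 0, -0.0533, 0, 0.02, 0, 0, -0.1067, 0, 0.02, 0, 0, -0.1333, 0, 0.02, 0, 0, -0.1333, 0, 0.02]' > path.dat && python3 jog.py path.dat 15
```

```text
time: 3.25
ee_pos: [0.5081, 0.1278, 0.1424]
eef_rot: [-0.0, 1.0, 0.001, 0.002]
ft_force: [-0.4, 1.0, -0.8]
width: 0.0273
grip_force: 15.0
```

Converted, 0.158 m is 0.2107, 0.15 m is 0.2.

```bash
echo '[-0.0133, 0.04, 0, 0, 0.02, -0.0267, 0.1, 0, 0, 0.02, -0.04, 0.16, 0, 0, 0.02, -0.0453, 0.2, 0, 0, 0.02, -0.0453, 0.2107, 0, 0, 0.02, -0.0453, 0.2107, 0, 0, 0.02, -0.0453, 0.2107, 0.04, 0, 0.02, -0.0453, 0.2107, 0.08, 0, 0.02, -0.0453, 0.2107, 0.1067, 0, 0.02, -0.0453, 0.2107, 0.12, 0, 0.02, -0.0453, 0.2107, 0.12, 0, 0.02, -0.0453, 0.2107, 0.12, 0, 0.02]' > path.dat && python3 jog.py path.dat
```

```text
time: 4.45
ee_pos: [0.5411, 0.2847, 0.0504]
eef_rot: [0.0, 1.0, 0.0, 0.0]
ft_force: [-0.0, 0.1, 1.0]
width: 0.0271
grip_force: 15.0
```

Converted, 0.0065 m is 0.0087, 0.006 m is 0.008.

```bash
echo '[0, 0, 0.004, 0, 0.02, 0, 0, 0.0067, 0, 0.02, 0, 0, 0.008, 0, 0.02, 0, 0, 0.0087, 0, 0.02, 0, 0, 0.0087, 0, 0.02, 0, 0, 0.0087, 0, 0.02]' > path.dat && python3 jog.py path.dat
```

```text
time: 5.05
ee_pos: [0.5405, 0.2853, 0.0431]
eef_rot: [-0.0, 1.0, 0.0, 0.0]
ft_force: [-0.0, 0.5, -0.8]
width: 0.0273
grip_force: 15.0
```

Converted, 0.0015 m is 0.002, 0.001 m is 0.0013.

```bash
echo '[0, 0, 0.0013, 0, 0.02, 0, 0, 0.002, 0, 0.02, 0, 0, 0.002, 0, 0.02, 0, 0, 0.002, 0, 0.02]' > path.dat && python3 jog.py path.dat
```

```text
time: 5.45
ee_pos: [0.5406, 0.2854, 0.0427]
eef_rot: [-0.0, 1.0, 0.0, 0.0]
ft_force: [-4.7, -2.0, 11.3]
width: 0.0273
grip_force: 15.0
```

Converted, -0.1 m is -0.1333, -0.07 m is -0.0933.

```bash
echo '[0, 0, 0, 0, 0.05, 0, 0, 0, 0, 0.05, 0, 0, 0, 0, 0.05, 0, 0, -0.04, 0, 0.05, 0, 0, -0.0933, 0, 0.05, 0, 0, -0.1333, 0, 0.05, 0, 0, -0.1333, 0, 0.05]' > path.dat && python3 jog.py path.dat
```

```text
time: 6.15
ee_pos: [0.5426, 0.2864, 0.1463]
eef_rot: [-0.0, 1.0, 0.002, 0.003]
ft_force: [0.4, -0.4, 0.6]
width: 0.0498
grip_force: 0.0
```

Converted, -0.286 m is -0.3813, -0.067 m is -0.0893.

```bash
echo '[-0.0893, -0.3813, 0, 0, 0.046, -0.0893, -0.3813, 0, 0, 0.046, -0.0893, -0.3813, 0, 0, 0.046, -0.0893, -0.3813, 0, 0, 0.046, -0.0893, -0.3813, 0, 0, 0.046, -0.0893, -0.3813, 0, 0, 0.046, -0.0893, -0.3813, 0, 0, 0.046, -0.0893, -0.3813, 0, 0, 0.046, -0.0893, -0.3813, 0, 0, 0.046]' > path.dat && python3 jog.py path.dat; python3 -c "
from h import *
snap('wrist','w2')
print(r.read_state()['ee_pos'],r.read_state()['joint_positions'])"
```

```text
time: 7.05
ee_pos: [0.6071, 0.0009, 0.1409]
eef_rot: [-0.001, 1.0, 0.0, -0.0]
ft_force: [0.2, 0.3, -0.1]
width: 0.046
grip_force: 0.0
[0.60718279 0.00127019 0.14102641] [-0.34705071  0.37719222  0.33672234  1.65309588 -0.13555286  1.13496528
  1.59865271]
```

View pics/w2.png

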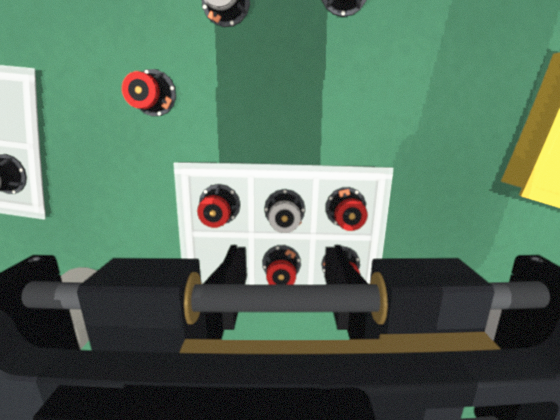

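The wrist view shows the stray's top centre at (284,216), redB at (139,90), and the near red tray corners at (176,164) and (391,168).

```bash
python3 - <<'E'
from h import *
T=lambda x,y:('top0',215+(x+.5)/3.2-.5,155+(y+.5)/3.2-.5)
print('stray',atz('w2',284,216,.032),tri([T(212,157),('w2',284,216)]))
print('redB',atz('w2',139,90,.03),tri([T(362,297),('w2',139,90)]))
print('rt--,rt-+',atz('w2',176,164,.008),atz('w2',391,168,.008),tri([T(341,217),('w2',176,164)]),tri([T(86,210),('w2',391,168)]))
print('rib junctions z6',atz('w2',248,234,.006),atz('w2',317,235,.006),r.read_state()['ee_pos'])
E
```

```text
stray [ 0.60573986 -0.00068894  0.032     ] [ 0.60850682 -0.00115013  0.0231947 ]
redB [ 0.50247266 -0.11524239  0.03      ] [ 0.50198075 -0.1168742   0.02636398]
rt--,rt-+ [ 0.56409605 -0.09870024  0.008     ] [0.5673447 0.0965639 0.008    ] [ 0.56499005 -0.10338471 -0.00430296] [0.56744378 0.09646869 0.00814913]
rib junctions z6 [ 0.63227643 -0.03566798  0.006     ] [0.6331873 0.0313312 0.006    ] [0.60718279 0.00127019 0.14102641]
```

Converted, 0.1 m is 0.1333, -0.001 m is -0.0013.

```bash
echo '[0, -0.0013, 0.0667, 0, 0.046, 0, -0.0013, 0.1067, 0, 0.046, 0, -0.0013, 0.1333, 0, 0.046, 0, -0.0013, 0.1333, 0, 0.046, 0, -0.0013, 0.1333, 0, 0.046, 0, -0.0013, 0.1333, 0, 0.02, 0, -0.0013, 0.1333, 0, 0.02, 0, -0.0013, 0.1333, 0, 0.02, 0, -0.0013, 0.1333, 0, 0.02, 0, -0.0013, 0.1333, 0, 0.02, 0, -0.0013, 0.1333, 0, 0.02, 0, -0.0013, 0.1333, 0, 0.02]' > path.dat && python3 jog.py path.dat 15; python3 - <<'E'
from h import *
T=lambda x,y:('top0',215+(x+.5)/3.2-.5,155+(y+.5)/3.2-.5)
for obs,want in (([(139,83,30,60),(217,85,30,0),(136,160,-30,60),(293,164,-30,-60),(212,157,-30,0)],[(30,-60),(-30,0)]),([(568,205,30,60),(727,229,30,-60),(637,296,-30,0),(717,307,-30,-60)],[(-30,60),(30,0)])):
    A=np.array([atz(*T(o[0],o[1]),.032)[:2] for o in obs]);B=np.array([o[2:] for o in obs])/1e3
    a,b=A.mean(0),B.mean(0);U,s,V=np.linalg.svd((B-b).T@(A-a));R=U@V
    print(((B-b)@R+a-A).round(4).tolist(),((np.array(want)/1e3-b)@R+a).round(4).tolist(),s.sum()/((B-b)**2).sum())
E
```

```text
time: 8.3
ee_pos: [0.608, -0.0015, 0.0424]
eef_rot: [-0.0, 1.0, 0.0, 0.001]
ft_force: [-0.8, 1.2, 5.9]
width: 0.0275
grip_force: 15.0
[[0.0012, 0.0007], [0.0012, 0.0006], [0.0005, 0.0002], [0.0004, 0.0002], [-0.0034, -0.0017]] [[0.6632, -0.0644], [0.6044, -0.0032]] 0.9873758358012726
[[-0.0003, -0.0001], [0.0002, 0.0], [0.0004, 0.0], [-0.0003, 0.0001]] [[0.5134, -0.2638], [0.5644, -0.3316]] 1.001347230075052
```

Converted, -0.33 m is -0.44, -0.13 m is -0.1733.

```bash
echo '[0, 0, -0.04, 0, 0.02, 0, 0, -0.0933, 0, 0.02, 0, 0, -0.1333, 0, 0.02, 0.0133, -0.0533, -0.1333, 0, 0.02, 0.02, -0.1133, -0.1333, 0, 0.02, 0.0267, -0.1733, -0.1333, 0, 0.02, 0.0333, -0.2333, -0.1333, 0, 0.02, 0.04, -0.2933, -0.1333, 0, 0.02, 0.0467, -0.3533, -0.1333, 0, 0.02, 0.0533, -0.4067, -0.1333, 0, 0.02, 0.0573, -0.44, -0.1333, 0, 0.02, 0.0573, -0.44, -0.1333, 0, 0.02]' > path.dat && python3 jog.py path.dat
```

```text
time: 9.5
ee_pos: [0.5621, -0.3368, 0.1414]
eef_rot: [0.003, 1.0, -0.001, -0.001]
ft_force: [-0.4, 0.3, -1.0]
width: 0.0278
grip_force: 15.0
```

Converted, 0.0985 m is 0.1313, 0.098 m is 0.1307.

```bash
echo '[0, 0, 0, 0, 0.02, 0, 0, 0.04, 0, 0.02, 0, 0, 0.08, 0, 0.02, 0, 0, 0.1067, 0, 0.02, 0, 0, 0.12, 0, 0.02, 0, 0, 0.1267, 0, 0.02, 0, 0, 0.1307, 0, 0.02, 0, 0, 0.1307, 0, 0.02, 0, 0, 0.1313, 0, 0.02, 0, 0, 0.1313, 0, 0.02]' > path.dat && python3 jog.py path.dat; python3 -c "
from h import *
print(r.read_state()['joint_positions'])"
```

```text
time: 10.5
ee_pos: [0.5649, -0.3319, 0.0437]
eef_rot: [-0.0, 1.0, -0.0, 0.0]
ft_force: [0.2, 0.3, -0.5]
width: 0.0274
grip_force: 15.0
[ 0.14906616  0.5981955   0.42218964  1.59320988 -0.2764591   1.00875163
  2.22526963]
```

Converted, 0.0015 m is 0.002, 0.001 m is 0.0013.

```bash
echo '[0, 0, 0.0013, 0, 0.02, 0, 0, 0.002, 0, 0.02, 0, 0, 0.002, 0, 0.02, 0, 0, 0.002, 0, 0.02]' > path.dat && python3 jog.py path.dat
```

```text
time: 10.9
ee_pos: [0.5649, -0.3319, 0.0425]
eef_rot: [-0.0, 1.0, -0.0, 0.0]
ft_force: [-2.0, 1.8, 6.7]
width: 0.0274
grip_force: 15.0
```

Converted, -0.1 m is -0.1333, -0.07 m is -0.0933.

```bash
echo '[0, 0, 0, 0, 0.046, 0, 0, 0, 0, 0.046, 0, 0, 0, 0, 0.046, 0, 0, -0.04, 0, 0.046, 0, 0, -0.0933, 0, 0.046, 0, 0, -0.1333, 0, 0.046, 0, 0, -0.1333, 0, 0.046]' > path.dat && python3 jog.py path.dat; echo '[0.1787, 0.376, 0, 0, 0.06, 0.1787, 0.376, 0, 0, 0.06, 0.1787, 0.376, 0, 0, 0.06, 0.1787, 0.376, 0, 0, 0.06, 0.1787, 0.376, 0, 0, 0.06, 0.1787, 0.376, 0, 0, 0.06, 0.1787, 0.376, 0, 0, 0.06, 0.1787, 0.376, 0, 0, 0.06, 0.1787, 0.376, 0, 0, 0.06, 0.1787, 0.376, 0, 0, 0.06]' > path.dat && python3 jog.py path.dat
```

```text
time: 11.6
ee_pos: [0.5665, -0.3332, 0.1464]
eef_rot: [0.0, 1.0, -0.002, 0.003]
ft_force: [-0.1, -0.9, 0.5]
width: 0.0457
grip_force: 0.0
time: 12.6
ee_pos: [0.4309, -0.051, 0.1414]
eef_rot: [0.001, 1.0, -0.0, -0.0]
ft_force: [-0.5, 0.7, -1.2]
width: 0.0601
grip_force: 0.0
```

Converted, 0.102 m is 0.136, 0.08 m is 0.1067.

```bash
echo '[0, 0, 0.0667, 0, 0.06, 0, 0, 0.1067, 0, 0.06, 0, 0, 0.136, 0, 0.06, 0, 0, 0.136, 0, 0.06, 0, 0, 0.136, 0, 0.06, 0, 0, 0.136, 0, 0.02, 0, 0, 0.136, 0, 0.02, 0, 0, 0.136, 0, 0.02, 0, 0, 0.136, 0, 0.02, 0, 0, 0.136, 0, 0.02, 0, 0, 0.136, 0, 0.02, 0, 0, 0.136, 0, 0.02]' > path.dat && python3 jog.py path.dat 15
```

```text
time: 13.8
ee_pos: [0.4307, -0.0496, 0.0398]
eef_rot: [-0.0, 1.0, 0.0, 0.0]
ft_force: [-2.8, 0.5, 4.9]
width: 0.0275
grip_force: 15.0
```

Converted, -0.214 m is -0.2853, -0.083 m is -0.1107.

```bash
echo '[0, 0, -0.04, 0, 0.02, 0, 0, -0.0933, 0, 0.02, 0, 0, -0.1333, 0, 0.02, -0.016, -0.04, -0.1333, 0, 0.02, -0.04, -0.0933, -0.1333, 0, 0.02, -0.06, -0.1533, -0.1333, 0, 0.02, -0.08, -0.2067, -0.1333, 0, 0.02, -0.1, -0.2533, -0.1333, 0, 0.02, -0.1107, -0.2853, -0.1333, 0, 0.02, -0.1107, -0.2853, -0.1333, 0, 0.02, -0.1107, -0.2853, -0.1333, 0, 0.02]' > path.dat && python3 jog.py path.dat; echo '[0, 0, 0.04, 0, 0.02, 0, 0, 0.08, 0, 0.02, 0, 0, 0.1067, 0, 0.02, 0, 0, 0.12, 0, 0.02, 0, 0, 0.1253, 0, 0.02, 0, 0, 0.128, 0, 0.02, 0, 0, 0.1293, 0, 0.02, 0, 0, 0.1293, 0, 0.02, 0, 0, 0.1293, 0, 0.02]' > path.dat && python3 jog.py path.dat
```

```text
time: 14.9
ee_pos: [0.5131, -0.2638, 0.1388]
eef_rot: [0.0, 1.0, 0.0, -0.001]
ft_force: [0.2, 0.6, -0.0]
width: 0.0275
grip_force: 15.0
time: 15.8
ee_pos: [0.5139, -0.2638, 0.0431]
eef_rot: [-0.0, 1.0, -0.0, 0.001]
ft_force: [0.5, 0.6, 0.0]
width: 0.0273
grip_force: 15.0
```

Converted, 0.0015 m is 0.002, 0.001 m is 0.0013.

```bash
echo '[0, 0, 0.0013, 0, 0.02, 0, 0, 0.002, 0, 0.02, 0, 0, 0.002, 0, 0.02, 0, 0, 0.002, 0, 0.02]' > path.dat && python3 jog.py path.dat
```

```text
time: 16.2
ee_pos: [0.5139, -0.2639, 0.0418]
eef_rot: [-0.0, 1.0, 0.0, 0.0]
ft_force: [-1.5, 0.9, 7.4]
width: 0.0278
grip_force: 15.0
```

Converted, 0.148 m is 0.1973, -0.1 m is -0.1333.

```bash
echo '[0, 0, 0, 0, 0.046, 0, 0, 0, 0, 0.046, 0, 0, 0, 0, 0.046, 0, 0, -0.04, 0, 0.046, 0, 0, -0.0933, 0, 0.046, 0, 0, -0.1333, 0, 0.046, 0.0147, 0.1973, -0.1333, 0, 0.06, 0.0147, 0.1973, -0.1333, 0, 0.06, 0.0147, 0.1973, -0.1333, 0, 0.06, 0.0147, 0.1973, -0.1333, 0, 0.06, 0.0147, 0.1973, -0.1333, 0, 0.06, 0.0147, 0.1973, -0.1333, 0, 0.06]' > path.dat && python3 jog.py path.dat; echo '[0, 0, 0.0667, 0, 0.06, 0, 0, 0.1067, 0, 0.06, 0, 0, 0.1347, 0, 0.06, 0, 0, 0.1347, 0, 0.06, 0, 0, 0.1347, 0, 0.06, 0, 0, 0.1347, 0, 0.02, 0, 0, 0.1347, 0, 0.02, 0, 0, 0.1347, 0, 0.02, 0, 0, 0.1347, 0, 0.02, 0, 0, 0.1347, 0, 0.02, 0, 0, 0.1347, 0, 0.02, 0, 0, 0.1347, 0, 0.02]' > path.dat && python3 jog.py path.dat 15
```

```text
time: 17.4
ee_pos: [0.5025, -0.1169, 0.1411]
eef_rot: [0.001, 1.0, -0.0, 0.0]
ft_force: [1.1, -0.9, 0.0]
width: 0.06
grip_force: 0.0
time: 18.6
ee_pos: [0.5027, -0.1157, 0.0403]
eef_rot: [-0.0, 1.0, 0.0, 0.0]
ft_force: [-1.1, 0.6, 3.4]
width: 0.0278
grip_force: 15.0
```

Converted, -0.161 m is -0.2147, 0.051 m is 0.068.

```bash
echo '[0, 0, -0.04, 0, 0.02, 0, 0, -0.0933, 0, 0.02, 0, 0, -0.1333, 0, 0.02, -0.04, 0.0133, -0.1333, 0, 0.02, -0.0933, 0.0267, -0.1333, 0, 0.02, -0.1467, 0.0467, -0.1333, 0, 0.02, -0.1933, 0.06, -0.1333, 0, 0.02, -0.2147, 0.068, -0.1333, 0, 0.02, -0.2147, 0.068, -0.1333, 0, 0.02, -0.2147, 0.068, -0.1333, 0, 0.02]' > path.dat && python3 jog.py path.dat; echo '[0, 0, 0.04, 0, 0.02, 0, 0, 0.08, 0, 0.02, 0, 0, 0.1067, 0, 0.02, 0, 0, 0.12, 0, 0.02, 0, 0, 0.1253, 0, 0.02, 0, 0, 0.128, 0, 0.02, 0, 0, 0.1293, 0, 0.02, 0, 0, 0.1293, 0, 0.02, 0, 0, 0.1293, 0, 0.02]' > path.dat && python3 jog.py path.dat
```

```text
time: 19.6
ee_pos: [0.6629, -0.0651, 0.1394]
eef_rot: [-0.0, 1.0, -0.0, -0.001]
ft_force: [-0.7, 0.5, -0.4]
width: 0.0272
grip_force: 15.0
time: 20.5
ee_pos: [0.6639, -0.0647, 0.0437]
eef_rot: [-0.0, 1.0, 0.0, 0.001]
ft_force: [-0.2, -0.2, -0.5]
width: 0.0276
grip_force: 15.0
```

Converted, 0.0015 m is 0.002, 0.001 m is 0.0013.

```bash
echo '[0, 0, 0.0013, 0, 0.02, 0, 0, 0.002, 0, 0.02, 0, 0, 0.002, 0, 0.02, 0, 0, 0.002, 0, 0.02]' > path.dat && python3 jog.py path.dat
```

```text
time: 20.9
ee_pos: [0.6638, -0.0647, 0.0423]
eef_rot: [-0.0, 1.0, 0.0, 0.0]
ft_force: [-2.0, 0.9, 4.5]
width: 0.0274
grip_force: 15.0
```

Converted, -0.1 m is -0.1333, -0.07 m is -0.0933.

```bash
echo '[0, 0, 0, 0, 0.046, 0, 0, 0, 0, 0.046, 0, 0, 0, 0, 0.046, 0, 0, -0.04, 0, 0.046, 0, 0, -0.0933, 0, 0.046, 0, 0, -0.1333, 0, 0.046, 0, 0, -0.1333, 0, 0.046]' > path.dat && python3 jog.py path.dat; echo '[0.3213, 0.1493, 0, 0, 0.06, 0.3213, 0.1493, 0, 0, 0.06, 0.3213, 0.1493, 0, 0, 0.06, 0.3213, 0.1493, 0, 0, 0.06, 0.3213, 0.1493, 0, 0, 0.06, 0.3213, 0.1493, 0, 0, 0.06, 0.3213, 0.1493, 0, 0, 0.06, 0.3213, 0.1493, 0, 0, 0.06, 0.3213, 0.1493, 0, 0, 0.06]' > path.dat && python3 jog.py path.dat
```

```text
time: 21.6
ee_pos: [0.6659, -0.0652, 0.1466]
eef_rot: [0.0, 1.0, -0.0, 0.004]
ft_force: [0.8, 0.9, -0.3]
width: 0.0457
grip_force: 0.0
time: 22.5
ee_pos: [0.4234, 0.0467, 0.1415]
eef_rot: [0.0, 1.0, -0.0, 0.0]
ft_force: [-0.8, 0.3, -0.7]
width: 0.0599
grip_force: 0.0
```

Converted, 0.102 m is 0.136, 0.08 m is 0.1067.

```bash
echo '[0, 0, 0.0667, 0, 0.06, 0, 0, 0.1067, 0, 0.06, 0, 0, 0.136, 0, 0.06, 0, 0, 0.136, 0, 0.06, 0, 0, 0.136, 0, 0.06, 0, 0, 0.136, 0, 0.02, 0, 0, 0.136, 0, 0.02, 0, 0, 0.136, 0, 0.02, 0, 0, 0.136, 0, 0.02, 0, 0, 0.136, 0, 0.02, 0, 0, 0.136, 0, 0.02, 0, 0, 0.136, 0, 0.02]' > path.dat && python3 jog.py path.dat 15
```

```text
time: 23.7
ee_pos: [0.4227, 0.0474, 0.0398]
eef_rot: [-0.0, 1.0, 0.0, 0.0]
ft_force: [-1.0, 0.3, 4.6]
width: 0.0274
grip_force: 15.0
```

Converted, -0.181 m is -0.2413, -0.05 m is -0.0667.

```bash
echo '[0, 0, -0.04, 0, 0.02, 0, 0, -0.0933, 0, 0.02, 0, 0, -0.1333, 0, 0.02, -0.04, -0.0133, -0.1333, 0, 0.02, -0.0933, -0.0267, -0.1333, 0, 0.02, -0.1467, -0.04, -0.1333, 0, 0.02, -0.2, -0.0533, -0.1333, 0, 0.02, -0.2333, -0.064, -0.1333, 0, 0.02, -0.2413, -0.0667, -0.1333, 0, 0.02, -0.2413, -0.0667, -0.1333, 0, 0.02, -0.2413, -0.0667, -0.1333, 0, 0.02]' > path.dat && python3 jog.py path.dat; echo '[0, 0, 0.04, 0, 0.02, 0, 0, 0.08, 0, 0.02, 0, 0, 0.1067, 0, 0.02, 0, 0, 0.12, 0, 0.02, 0, 0, 0.1253, 0, 0.02, 0, 0, 0.128, 0, 0.02, 0, 0, 0.1293, 0, 0.02, 0, 0, 0.1293, 0, 0.02, 0, 0, 0.1293, 0, 0.02]' > path.dat && python3 jog.py path.dat
```

```text
time: 24.8
ee_pos: [0.6026, -0.0024, 0.1392]
eef_rot: [-0.0, 1.0, 0.0, -0.001]
ft_force: [0.3, 0.3, -1.2]
width: 0.0274
grip_force: 15.0
time: 25.7
ee_pos: [0.6039, -0.0027, 0.0432]
eef_rot: [-0.0, 1.0, 0.0, 0.001]
ft_force: [0.1, -0.0, 0.6]
width: 0.0272
grip_force: 15.0
```

Converted, 0.0015 m is 0.002, 0.001 m is 0.0013.

```bash
echo '[0, 0, 0.0013, 0, 0.02, 0, 0, 0.002, 0, 0.02, 0, 0, 0.002, 0, 0.02, 0, 0, 0.002, 0, 0.02]' > path.dat && python3 jog.py path.dat
```

```text
time: 26.1
ee_pos: [0.6039, -0.0027, 0.0418]
eef_rot: [-0.0, 1.0, 0.0, 0.0]
ft_force: [-1.7, 0.5, 7.3]
width: 0.0274
grip_force: 15.0
```

Next I'll release, rise and back off toward the robot base to clear the view, then check.

Converted, -0.2 m is -0.2667, -0.17 m is -0.2267.

```bash
echo '[0, 0, 0, 0, 0.046, 0, 0, 0, 0, 0.046, 0, 0, 0, 0, 0.046, 0, 0, -0.04, 0, 0.046, 0, 0, -0.0933, 0, 0.046, 0, 0, -0.16, 0, 0.046, 0, 0, -0.2267, 0, 0.046, 0.04, 0, -0.2667, 0, 0.046]' > path.dat && python3 jog.py path.dat; echo '[0.2133, 0.1333, -0.0667, 0, 0.046, 0.2133, 0.1333, -0.0667, 0, 0.046, 0.2133, 0.1333, -0.0667, 0, 0.046, 0.2133, 0.1333, -0.0667, 0, 0.046, 0.2133, 0.1333, -0.0667, 0, 0.046, 0.2133, 0.1333, -0.0667, 0, 0.046, 0.2133, 0.1333, -0.0667, 0, 0.046]' > path.dat && python3 jog.py path.dat; python3 - <<'E'
from h import *
t=snap('top','top9')['img'];s=snap('side','side9')['img']
a=cv2.resize(t[120:300,110:470,::-1],None,fx=2.2,fy=2.2,interpolation=cv2.INTER_CUBIC);cv2.imwrite('pics/top9c.png',a)
E
```

```text
time: 26.9
ee_pos: [0.5757, -0.0027, 0.2447]
eef_rot: [-0.0, 1.0, -0.0, 0.002]
ft_force: [-1.3, 0.3, 1.0]
width: 0.0459
grip_force: 0.0
time: 27.6
ee_pos: [0.414, 0.0965, 0.2908]
eef_rot: [0.001, 1.0, -0.0, -0.0]
ft_force: [0.2, 0.9, 0.3]
width: 0.046
grip_force: 0.0
```

View pics/top9c.png

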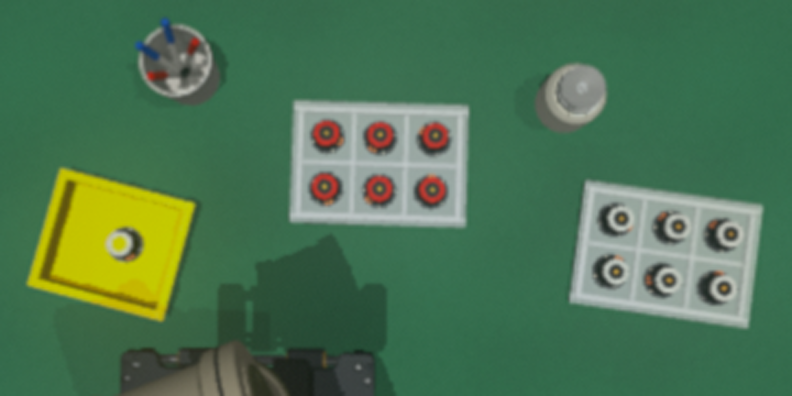

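View pics/side9.png

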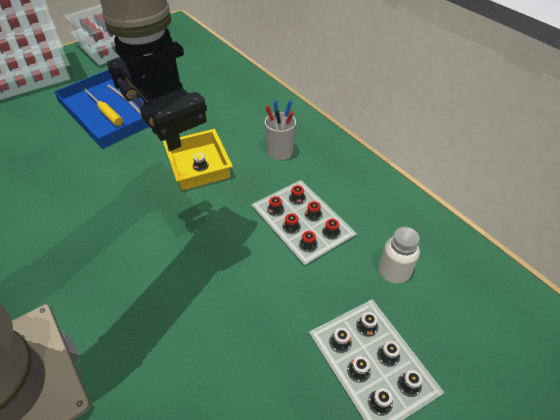

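The red tray holds six red-ringed drivers and the white tray six white-ringed ones, all centred and upright. The dotted driver sits in the bin at crop (121,243). The pen cup and bottle have not moved, and the arm is clear.

```bash
python3 -c "
from bench import r, cam
print(r.close_job())"
```

```text
the job is handed in; nothing more can be done
None
```

The job is handed in: all five drivers are in their places (two in the red tray, two in the white tray, the yellow-dotted one in the rework bin), with the pen cup and bottle untouched, after about 28 s of robot time.

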